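# Load the specimen jar and close the sample carrier

## Robot

A 6-joint arm with a two-finger parallel gripper is mounted at the origin on the work surface. World frame = base frame: x ahead of the robot, y to its left, z up, the work surface at z = 0. Lengths are in m, angles in rad, forces in N, time in s.
With the tool pointing down it reaches from about 0.425 to 0.95 m from the base axis. Payload 3.5 kg.
Tool frame: the origin (TCP) lies midway between the tips of the shut fingers; the grasp point (between the pads) lies 19 mm behind it; z points along the fingers, y is the line along which they close (so a half turn about z gives the same grasp; the last joint's range is limited). The gripper opens to 85 mm and grips with 20 to 120 N. Pads are 22 mm wide; open, the fingers measure 114 mm over their backs; the gripper's body (76 mm by 85 mm) begins 54 mm behind the grasp point. The pads swing forward as they close: fully open they stand 13 mm farther back than shut.
Start: joints at [-1.458, 0.286, 1.577, -0, 1.279, -0.15], TCP at [0.175, -0.652, 0.231] pointing down, gripper open.
Joint ranges: [-2.77, 2.77], [-0.9, 2.22], [0.21, 2.48], [-1.53, 4.67], [0.24, 2.81], [-2.84, 2.84]. Speed limits (rad/s): [2.79, 2.79, 3.14, 3.14, 3.14, 3.14].

## Interface

Orientations are given as a unit quaternion [x, y, z, w].
In Python, from plant import ctrl gives the robot as it stands.
- The arm moves only by the tool move_arm, never from a script. Its argument "plan" is a list of rows, each an object of numbers: "x", "y", "z": the shift along the tool's x, y, z in m; "yaw": the turn about the tool's z in rad; "fingers": the closure, from 0 (fully open) to 1 (shut). In form: [{"x": .., "y": .., "z": .., "yaw": .., "fingers": ..}, ...]. A call has 1 to 5 rows; each row is the pose to reach, as a shift and turn from the pose commanded when the call began, along the tool's axes at that moment; what a row does not reach only later rows make up. A row lasts 1/10 s, in which the tool goes at most 50 mm and 8.59 degrees, less where a joint would pass 70% of its speed; a pose out of reach is approached as far as the arm can. A call with a gripper value outside its range is refused whole. The fingers move at their own pace and stop on an object; "force" is the grip in N (left out, the last holds). Time passes only in rows, so rows that repeat a pose let the fingers close. It gives the time, the measured TCP pose, the force, the opening and the grip force at its end, in the units of the state.
- ctrl.get_state(): the state, without advancing time (a new reading comes with each control period).
- ctrl.read_camera(name): name is "side" or "top" or "wrist"; returns the picture (480x640x3 uint8, red, green, blue); there is no depth.
- ctrl.camera_model(name): a dict with "intrinsics" (3x3 intrinsics, pixels), "cam_to_world" (4x4, takes a point from camera to world coordinates); the wrist camera has in their place "tool_from_camera" (4x4, takes a point from camera to tool coordinates, whose origin is the TCP and whose axes are the flange's). Camera axes: x right, y up, looking along -z (the intrinsics and any distortion apply to the point x, -y, -z); pixel columns grow to the right and rows downward; lengths in m; the calibration is good to about 2 mm. A picture is of the moment at which its call begins: read the wrist's pose just before it. camera_model takes no time and is no camera call.
- ctrl.sign_off(): hands the job in; it is judged then, once.
The state is a dict: "time": time; "qpos": joint angles; "dq": joint speeds; "joint_efforts": joint torques, N m; "eef_pos": TCP position; "tcp_rot": TCP orientation; "contact_force": force on the tool from outside, world axes, zero at the start; "wrist_torque": the same for the moment, N m; "opening": opening from 0.0 (shut) to 1.0 (fully open); "finger_force": force on a finger pad.
Only numpy, scipy, OpenCV 4.12 (cv2) and the standard library are available. Lean on these libraries where they do the work, as an engineer would, in place of code of your own. Each camera call takes 0.05 s, during which the arm holds its last target. There are 200 camera calls.

## Task

Pack the red-capped specimen jar for transport: lower it gently, upright, through the open end of the white sample carrier and let it stand on the carrier's floor. Then slide the teal lid along the carrier's rim until it covers the carrier and lies flush with it on all four sides. Leave the other jars and the grey tube rack where they are, and do not let the lid fall off the rim.

Things in the scene. Friction and masses are not known exactly. Their poses are not given: they have to be found in the camera images.
- carrier: white open-topped insulated sample carrier, fixed to the bench: outside 140 mm along its x, 250 mm along its y, 90 mm high; walls 12 mm thick, inner floor 12 mm above the bench, so inside 116 x 226 mm and 78 mm deep. Origin: centre of its underside, on the bench; z up. Its +y end starts uncovered
- lid: teal flat loose lid, 140 mm along its x, 250 mm along its y, 14 mm thick, 0.35 kg, no lip or handle, too wide to grasp: push its edges. Origin: centre of its underside. It starts flat on the carrier's rim (underside 90 mm above the bench), shifted 88 to 100 mm to the carrier's -y end, past which it overhangs, a little askew; a gap of 70 to 88 mm stays open inside the +y end
- jar_red: loose specimen jar with a red cap on a white body; 54 mm diameter at the cap (cap from 48 to 72 mm above its base), body 52 mm diameter, 72 mm high in all, about 0.12 kg. Origin: centre of its underside; z up along the jar. It starts upright on the bench
- jar_purple: bystander jar like the red one but with a purple cap; stands on the bench; same origin
- jar_grey: bystander jar like the red one but with a grey cap; stands on the bench; same origin
- rack_grey: bystander: black tube rack full of grey-capped tubes, 96 mm along x, 162 mm along y, 100 mm high, loose on the bench. Origin: centre of its underside
Not all that is in view belongs to the job. What is shaped like the jar_red but green or yellow is not meant.

How it is judged:
By the outcome, as a careful person would: the job done as asked, in the order asked, and still so for the second after the job is handed in, with the robot touching nothing.
It also fails if it takes over 64 s, if anything falls off the work surface, if the arm or the gripper's body presses on something with over 40 N, if the wrist force passes 120 N, or if a joint passes its speed limit or range.

## Working session

There is one attempt and no reset: what is moved stays moved. The work goes in short steps, Python scripts to look and compute and a tool call to move; the robot and the scene stay as the last step left them, time stands still between calls to the robot, and variables do not carry over. Pictures are saved under pics/ and viewed, at most 10 in all, crops included, and the job is handed in when it is done.

Besides the shell and the picture viewer there is one more tool, called after "Call:" in YAML: its name, and indented under it one key for each argument. move_arm: Moves the arm, as the interface text tells. Its arguments: {"type":"object","properties":{"plan":{"type":"array"},"force":{"type":"number"}},"required":["plan"]}

```bash
ls; mkdir -p pics
python3 - <<'E'
from plant import ctrl
import cv2,numpy as np
np.set_printoptions(precision=4,suppress=True)
for n in ["top","side"]:
    im=ctrl.read_camera(n); cv2.imwrite(f"pics/{n}0.png",im[:,:,::-1])
for n in ["top","side","wrist"]: print(n,ctrl.camera_model(n))
print(ctrl.get_state())
E
```

```text
pics
top {'intrinsics': array([[585.0305,   0.    , 318.0455],
       [  0.    , 585.0305, 237.6777],
       [  0.    ,   0.    ,   1.    ]]), 'cam_to_world': array([[ 0.0178,  0.9907, -0.135 ,  0.4214],
       [-0.9998,  0.0189,  0.0069,  0.0892],
       [ 0.0093,  0.1349,  0.9908,  1.0673],
       [ 0.    ,  0.    ,  0.    ,  1.    ]])}
side {'intrinsics': array([[484.0778,   0.    , 315.1283],
       [  0.    , 484.0778, 243.1037],
       [  0.    ,   0.    ,   1.    ]]), 'cam_to_world': array([[-0.8266,  0.409 , -0.3865,  0.2069],
       [-0.5624, -0.6226,  0.5441,  0.5707],
       [-0.0181,  0.6671,  0.7447,  0.7497],
       [ 0.    ,  0.    ,  0.    ,  1.    ]])}
wrist {'intrinsics': array([[352.6981,   0.    , 317.9103],
       [  0.    , 352.6981, 243.0548],
       [  0.    ,   0.    ,   1.    ]]), 'tool_from_camera': array([[-0.0002,  0.965 ,  0.2623,  0.0645],
       [ 1.    , -0.0002,  0.0012,  0.0013],
       [ 0.0012,  0.2623, -0.965 , -0.1427],
       [ 0.    ,  0.    ,  0.    ,  1.    ]])}
{'time': 0.1, 'qpos': array([-1.458 ,  0.2871,  1.578 ,  0.    ,  1.2786, -0.15  ]), 'dq': array([ 0.0009, -0.0026, -0.0045,  0.0001,  0.001 ,  0.0005]), 'joint_efforts': array([  0.0016, -40.7294, -29.3698,  -0.0001,   0.0034,   0.    ]), 'eef_pos': array([ 0.1753, -0.6512,  0.2301]), 'tcp_rot': array([ 0.9914,  0.131 ,  0.    , -0.0011]), 'contact_force': array([-0.1808, -0.2106,  0.0996]), 'wrist_torque': array([-0.0115, -0.0066, -0.0068]), 'finger_force': 0.0, 'opening': 1.0018705406847583}
```

View pics/top0.png

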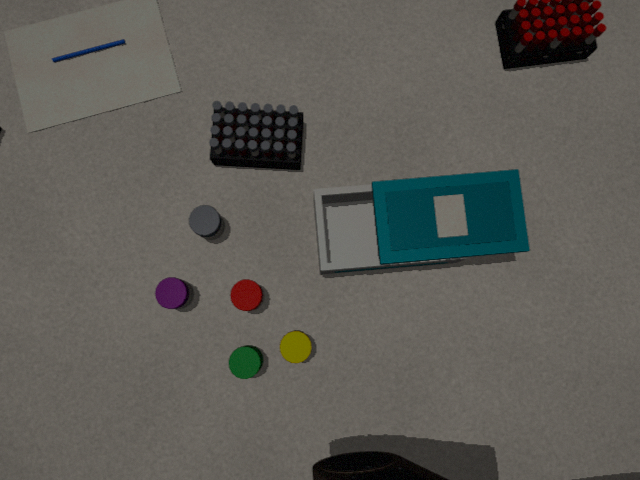

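View pics/side0.png

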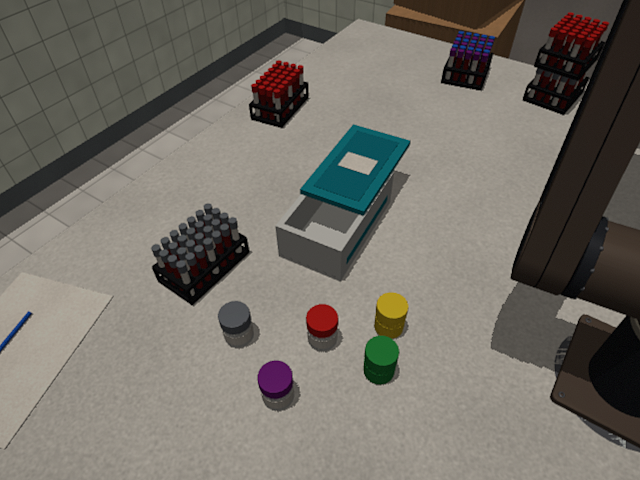

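The top view shows the red jar at (247,295) and the carrier's open end at left with its rim corners at about (315,189) and (320,272). The lid's corners are at (372,182), (519,170), (528,251) and (379,264). The side view agrees. Yellow at (296,347) and green at (245,362) are decoys.

```bash
cat > h.py <<'E'
import numpy as np,cv2
from scipy.spatial.transform import Rotation as R
from plant import ctrl
np.set_printoptions(precision=4,suppress=True)
def cam(n,st=None):
    m=ctrl.camera_model(n);K=m["intrinsics"]
    if n=="wrist":
        st=st or ctrl.get_state();T=np.eye(4);T[:3,:3]=R.from_quat(st["tcp_rot"]).as_matrix();T[:3,3]=st["eef_pos"]
        return K,T@m["tool_from_camera"]
    return K,m["cam_to_world"]
def ray(uv,z,KT):
    K,T=KT;uv=np.atleast_2d(uv).astype(float)
    d=np.c_[(uv[:,0]-K[0,2])/K[0,0],-(uv[:,1]-K[1,2])/K[1,1],-np.ones(len(uv))]@T[:3,:3].T
    return T[:3,3]+d*((z-T[2,3])/d[:,2])[:,None]
def proj(P,KT):
    K,T=KT;p=(np.atleast_2d(P)-T[:3,3])@T[:3,:3]
    return np.c_[K[0,0]*p[:,0]/-p[:,2]+K[0,2],-K[1,1]*p[:,1]/-p[:,2]+K[1,2]]
def mask(im,h0,h1,s=120,v=40):
    h=cv2.cvtColor(im,cv2.COLOR_RGB2HSV)
    return cv2.inRange(h,(h0,s,v),(h1,255,255))
def big(m):
    c=cv2.findContours(m,cv2.RETR_EXTERNAL,cv2.CHAIN_APPROX_NONE)[0]
    return max(c,key=cv2.contourArea)[:,0].astype(float)
def tofrom(P,yaw=None,st=None): # world displacement -> tool
    st=st or ctrl.get_state();return R.from_quat(st["tcp_rot"]).inv().apply(np.array(P)-st["eef_pos"])
E
python3 - <<'E'
from h import *
for n in ["top","side"]:
    im=cv2.imread(f"pics/{n}0.png")[:,:,::-1].copy();KT=cam(n)
    c=big(mask(im,85,100));w=ray(c,.104,KT)[:,:2]
    print(n,"lid",cv2.minAreaRect((w*1000).astype(np.float32)))
    m=mask(im,0,5)
    if n=="top": m[:200]=0
    else: m[:280]=0
    c=big(m);w=ray(c,.072,KT)[:,:2]
    print("red",cv2.minEnclosingCircle((w*1000).astype(np.float32)))
im=cv2.imread("pics/top0.png")
print(ray([(315,189),(320,272)],.09,cam("top")))
cv2.imwrite("pics/crop.png",cv2.resize(im[160:290,300:540],None,fx=3.3,fy=3.3,interpolation=cv2.INTER_CUBIC))
E
```

```text
top lid ((593.6063232421875, -136.8046875), (140.41537475585938, 250.1099395751953), 6.111669540405273)
red ((457.44757080078125, 202.51800537109375), 27.05340003967285)
side lid ((591.3204956054688, -129.89976501464844), (142.0815887451172, 259.17889404296875), 6.159092426300049)
red ((454.0655517578125, 210.2965545654297), 32.372745513916016)
[[0.6382 0.0891 0.09  ]
 [0.4967 0.0782 0.09  ]]
```

View pics/crop.png

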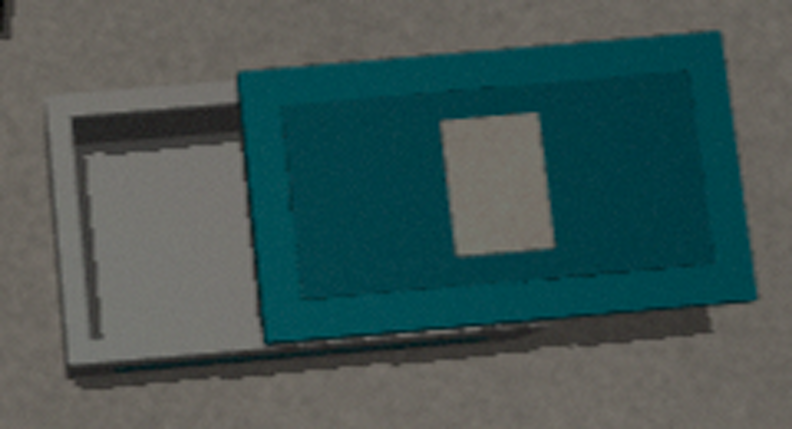

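The crop shows the carrier's rim corners at crop (46,97) and (68,365). The floor is visible left of the lid's edge at crop x≈240–265.

Run:
```python
from h import *
KT=cam("top")
g=lambda p:ray(np.array(p)/3.3+[300,160],.09,KT)[:,:2]
A=g([(46,97),(68,365)]);print("end",A,np.degrees(np.arctan2(*(A[0]-A[1])[::-1])),np.linalg.norm(A[0]-A[1]))
for e in ([(238,80),(46,97)],[(265,345),(68,365)],[(240,103),(72,118)]):
    B=g(e);d=B[1]-B[0];print(B[1],np.degrees(np.arctan2(-d[0],d[1])))
th=np.radians(4.7);x=np.array([np.cos(th),np.sin(th)]);y=np.array([-x[1],x[0]])
m=A.mean(0);C=m-.125*y
print("carrier",C,"lid rel",(np.array([.5936,-.1368])-C)@np.c_[x,y])
st=ctrl.get_state();print(R.from_quat(st["tcp_rot"]).as_matrix())
print(tofrom([.5,-.45,.23]),tofrom([.45745,.2025,.23]))
```

```text
end [[0.6375 0.0909]
 [0.4991 0.0772]] 5.670121314219565 0.13913226287829994
[0.6375 0.0909] 6.299382164703077
[0.4991 0.0772] 6.864447923691065
[0.6267 0.0773] 6.327265670362249
carrier [ 0.5785 -0.0405] lid rel [ 0.0071 -0.0972]
[[ 0.9657  0.2597 -0.0002]
 [ 0.2597 -0.9657  0.0021]
 [ 0.0003 -0.0021 -1.    ]]
[ 0.3658 -0.11    0.0004] [ 0.4942 -0.7511  0.0018]
```

Call:
move_arm:
  plan:
    - {"x":0.05,"y":-0.01,"yaw":-0.14,"fingers":0}
    - {"x":0.1,"y":-0.03,"yaw":-0.28,"fingers":0}
    - {"x":0.14,"y":-0.05,"yaw":-0.42,"fingers":0}
    - {"x":0.19,"y":-0.08,"yaw":-0.56,"fingers":0}
    - {"x":0.22,"y":-0.12,"yaw":-0.7,"fingers":0}

```text
validation failed for argument at $.pl...
```

Run:
```python
from h import *
print(ctrl.get_state()["eef_pos"]); 
for p in ([.55,-.25,.23],[.53,0.1,.23],[.457,.2025,.23]): print(tofrom(p))
```

```text
[ 0.1753 -0.6512  0.2301]
[ 0.4661 -0.2901  0.0008]
[ 0.5377 -0.6333  0.0016]
[ 0.4938 -0.7513  0.0018]
```

Call:
move_arm:
  plan:
    - {"x":0.05,"y":-0.01,"z":0,"yaw":-0.14,"fingers":0}
    - {"x":0.09,"y":-0.03,"z":0,"yaw":-0.28,"fingers":0}
    - {"x":0.13,"y":-0.05,"z":0,"yaw":-0.42,"fingers":0}
    - {"x":0.17,"y":-0.08,"z":0,"yaw":-0.56,"fingers":0}
    - {"x":0.2,"y":-0.11,"z":0,"yaw":-0.7,"fingers":0}

```text
time: 0.6
eef_pos: [0.3414, -0.4916, 0.2306]
tcp_rot: [0.885, 0.466, 0.0, -0.001]
contact_force: [0.7, -0.4, 0.5]
opening: 0.997
finger_force: 0.0
```

Run:
```python
from h import *
for p in ([.5,-.2,.23],[.53,0.1,.23],[.457,.2025,.23]): print(tofrom(p))
```

```text
[ 0.3301 -0.0342  0.0009]
[ 0.5945 -0.1792  0.0013]
[ 0.6377 -0.2974  0.0014]
```

Call:
move_arm:
  plan:
    - {"x":0.05,"y":0,"z":0,"yaw":-0.14,"fingers":0}
    - {"x":0.1,"y":0,"z":0,"yaw":-0.28,"fingers":0}
    - {"x":0.15,"y":0,"z":0,"yaw":-0.42,"fingers":0}
    - {"x":0.2,"y":-0.005,"z":0,"yaw":-0.56,"fingers":0}
    - {"x":0.25,"y":-0.01,"z":0,"yaw":-0.7,"fingers":0}

```text
time: 1.1
eef_pos: [0.4748, -0.2811, 0.2309]
tcp_rot: [0.672, 0.741, 0.0, -0.0]
contact_force: [1.3, 0.0, -0.4]
opening: 0.997
finger_force: 0.0
```

Run:
```python
from h import *
for p in ([.53,-.0,.23],[.457,.2025,.23]): print(tofrom(p))
```

```text
[0.2744 0.0823 0.001 ]
[0.483  0.0294 0.0011]
```

Call:
move_arm:
  plan:
    - {"x":0.05,"y":0.02,"z":0,"yaw":0,"fingers":0}
    - {"x":0.1,"y":0.04,"z":0,"yaw":-0.01,"fingers":0}
    - {"x":0.15,"y":0.06,"z":0,"yaw":-0.01,"fingers":0}
    - {"x":0.2,"y":0.07,"z":0,"yaw":-0.01,"fingers":0}
    - {"x":0.25,"y":0.07,"z":0,"yaw":-0.01,"fingers":0}

```text
time: 1.6
eef_pos: [0.5218, -0.0378, 0.231]
tcp_rot: [0.67, 0.742, 0.0, -0.0]
contact_force: [-0.6, -0.9, -0.0]
opening: 1.004
finger_force: 0.0
```

Run:
```python
from h import *
st=ctrl.get_state();im=ctrl.read_camera("wrist");cv2.imwrite("pics/w1.png",im[:,:,::-1])
import pickle;pickle.dump(st,open("w1.pkl","wb"))
KT=cam("wrist",st)
c=big(mask(im,0,5));print("red",cv2.minEnclosingCircle((ray(c,.072,KT)[:,:2]*1000).astype(np.float32)))
print(proj([[.6375,.0909,.09],[.4991,.0772,.09]],KT))
print(st["eef_pos"],tofrom([.457,.2025,.23]))
```

```text
red ((673.6126708984375, 130.482177734375), 9.999999747378752e-05)
[[493.7531  75.4098]
 [305.3594  74.7742]]
[ 0.5218 -0.0378  0.231 ] [ 0.239  -0.0381  0.0022]
```

View pics/w1.png

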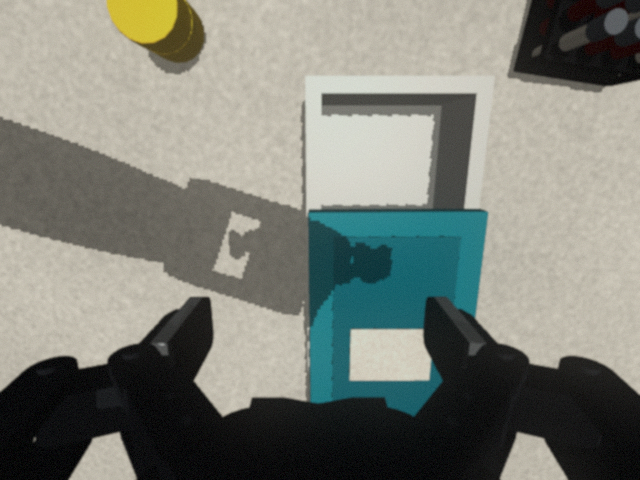

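The wrist view shows the carrier's end corners at (305,76) and (493,76), matching the top estimate to about 1 px. The lid's +y edge runs from (309,212) to (487,211).

Run:
```python
from h import *
import pickle
st=pickle.load(open("w1.pkl","rb"));KT=cam("wrist",st)
P=ray([(305,76),(493,76),(306,208),(322,95),(476,95),(469,208)],.09,KT)[:,:2]
L=ray([(309,211),(487,210)],.104,KT)[:,:2]
ang=lambda a,b:np.degrees(np.arctan2(b[1]-a[1],b[0]-a[0]))
print(P,L);print("end",ang(P[0],P[1]),np.linalg.norm(P[0]-P[1]),"inner",ang(P[3],P[4]),"left",ang(P[2],P[0])-90,"right",ang(P[5],P[4])-90,"lid",ang(L[0],L[1]))
th=np.radians(6.1);x=np.array([np.cos(th),np.sin(th)]);y=np.array([-x[1],x[0]])
m=(P[0]+P[1])/2;print("C",m-.125*y,"gapcentre",m-(.012+.037)*y, "gap",(P[3:5].mean(0)-L.mean(0))@y)
```

```text
[[ 0.4989  0.0763]
 [ 0.637   0.0905]
 [ 0.5088 -0.0215]
 [ 0.5128  0.0646]
 [ 0.6274  0.0763]
 [ 0.6403 -0.0081]] [[ 0.5116 -0.0213]
 [ 0.6482 -0.0065]]
end 5.830752585827467 0.13884489396385113 inner 5.83328597987662 left 5.767452142660915 right 8.706664321003814 lid 6.175690762570627
C [ 0.5813 -0.0409] gapcentre [0.5732 0.0347] gap 0.08492610893747955
```

Call:
move_arm:
  plan:
    - {"x":0.05,"y":-0.01,"z":0,"yaw":0,"fingers":0}
    - {"x":0.1,"y":-0.02,"z":0,"yaw":0,"fingers":0}
    - {"x":0.15,"y":-0.03,"z":0,"yaw":0,"fingers":0}
    - {"x":0.18,"y":-0.03,"z":0,"yaw":0,"fingers":0}

```text
time: 2.05
eef_pos: [0.4716, 0.1384, 0.2309]
tcp_rot: [0.67, 0.743, -0.0, -0.001]
contact_force: [0.5, 0.2, -0.1]
opening: 1.005
finger_force: 0.0
```

Run:
```python
from h import *
st=ctrl.get_state();im=ctrl.read_camera("wrist");cv2.imwrite("pics/w2.png",im[:,:,::-1])
KT=cam("wrist",st)
c=big(mask(im,0,5,v=90));print(len(c),c.mean(0),"red",cv2.minEnclosingCircle((ray(c,.072,KT)[:,:2]*1000).astype(np.float32)))
print(st["eef_pos"],tofrom([.4573,.2025,.23]))
```

```text
182 [310.1429 146.522 ] red ((456.80035400390625, 202.22715759277344), 26.33298683166504)
[0.4716 0.1384 0.2309] [ 0.0621 -0.0074  0.0012]
```

Call:
move_arm:
  plan:
    - {"x":0.04,"y":-0.005,"z":0,"yaw":0,"fingers":0}
    - {"x":0.062,"y":-0.0075,"z":0.02,"yaw":0,"fingers":0}
    - {"x":0.062,"y":-0.0075,"z":0.06,"yaw":0,"fingers":0}
    - {"x":0.062,"y":-0.0075,"z":0.1,"yaw":0,"fingers":0}
    - {"x":0.062,"y":-0.0075,"z":0.13,"yaw":0,"fingers":0}

```text
time: 2.6
eef_pos: [0.4581, 0.1968, 0.0986]
tcp_rot: [0.67, 0.743, -0.001, -0.001]
contact_force: [0.3, -0.2, -0.4]
opening: 1.004
finger_force: 0.0
```

Run:
```python
from h import *
print(tofrom([.457,.2024,.036]))
```

```text
[ 0.0057 -0.0004  0.0626]
```

Call:
move_arm:
  plan:
    - {"x":0.002,"y":0,"z":0.03,"yaw":0,"fingers":0}
    - {"x":0.002,"y":0,"z":0.062,"yaw":0,"fingers":0}
    - {"x":0.002,"y":0,"z":0.062,"yaw":0,"fingers":0}

```text
time: 2.9
eef_pos: [0.4552, 0.1978, 0.0345]
tcp_rot: [0.67, 0.742, -0.005, -0.003]
contact_force: [-0.3, 0.6, -0.5]
opening: 1.004
finger_force: 0.0
```

Run:
```python
from h import *
print(tofrom([.457,.2024,.036]))
```

```text
[ 0.0044  0.0023 -0.0015]
```

Call:
move_arm:
  plan:
    - {"x":0.004,"y":0.001,"z":-0.001,"yaw":0,"fingers":0}
    - {"x":0.004,"y":0.001,"z":-0.001,"yaw":0,"fingers":0.2}
    - {"x":0.004,"y":0.001,"z":-0.001,"yaw":0,"fingers":0.6}
    - {"x":0.004,"y":0.001,"z":-0.001,"yaw":0,"fingers":0.6}
    - {"x":0.004,"y":0.001,"z":-0.001,"yaw":0,"fingers":0.6}
  force: 30

```text
time: 3.4
eef_pos: [0.4614, 0.2035, 0.0425]
tcp_rot: [0.67, 0.742, 0.001, 0.001]
contact_force: [-1.9, 0.4, 7.2]
opening: 0.624
finger_force: 30.6
```

Call:
move_arm:
  plan:
    - {"x":0,"y":0,"z":0,"yaw":0,"fingers":0.6}
    - {"x":0,"y":0,"z":0,"yaw":0,"fingers":0.6}

```text
time: 3.6
eef_pos: [0.4614, 0.2035, 0.0425]
tcp_rot: [0.67, 0.742, 0.001, 0.001]
contact_force: [-1.1, -1.2, 6.6]
opening: 0.631
finger_force: 30.6
```

Run:
```python
from h import *
st=ctrl.get_state();print(st["eef_pos"],st["contact_force"],st["wrist_torque"],st["opening"])
im=ctrl.read_camera("side");im2=ctrl.read_camera("wrist")
cv2.imwrite("pics/g.png",np.hstack([cv2.resize(im[200:440,150:450],(500,400)),cv2.resize(im2[:,150:500],(300,400))])[:,:,::-1])
```

```text
[0.4614 0.2035 0.0425] [-1.0695 -1.1621  6.6038] [ 0.0609  0.1456 -0.0007] 0.6305194843380149
```

View pics/g.png

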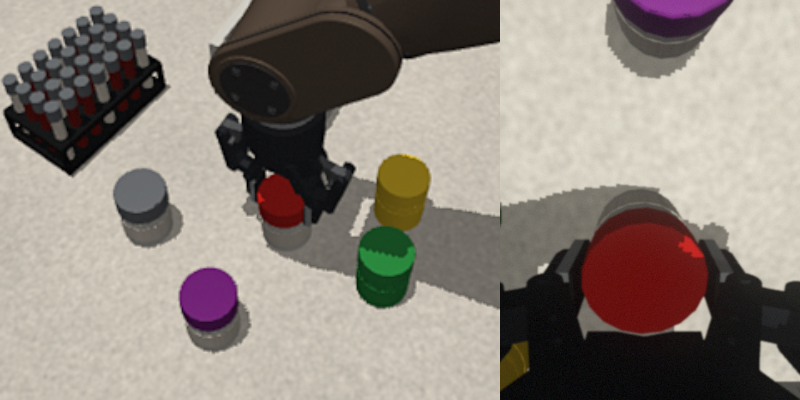

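Grasped: the cap sits between the pads, and the neighbours are untouched. Now I'll lift.

Call:
move_arm:
  plan:
    - {"x":0,"y":0,"z":-0.03,"yaw":0,"fingers":0.6}
    - {"x":0,"y":0,"z":-0.07,"yaw":0,"fingers":0.6}
    - {"x":0,"y":0,"z":-0.11,"yaw":0,"fingers":0.6}
    - {"x":0,"y":0,"z":-0.14,"yaw":0,"fingers":0.6}
    - {"x":0,"y":0,"z":-0.15,"yaw":0,"fingers":0.6}
  force: 30

```text
time: 4.2
eef_pos: [0.4621, 0.2036, 0.1949]
tcp_rot: [0.67, 0.742, 0.003, 0.002]
contact_force: [0.1, -0.1, -0.5]
opening: 0.625
finger_force: 32.2
```

Run:
```python
from h import *
st=ctrl.get_state();print(st["eef_pos"],st["contact_force"],st["opening"])
r=R.from_quat(st["tcp_rot"]).as_matrix();print("tool y angle",np.degrees(np.arctan2(r[1,1],r[0,1])))
print(tofrom([.5738,.0291,.19]))
```

```text
[0.4621 0.2036 0.1949] [ 0.1143 -0.1102 -0.4723] 0.6252709894204442
tool y angle 5.845852384025147
[-0.1849  0.0933  0.0055]
```

Call:
move_arm:
  plan:
    - {"x":-0.04,"y":0.02,"z":0,"yaw":0,"fingers":0.6}
    - {"x":-0.08,"y":0.04,"z":0,"yaw":0,"fingers":0.6}
    - {"x":-0.12,"y":0.06,"z":0,"yaw":0,"fingers":0.6}
    - {"x":-0.16,"y":0.08,"z":0,"yaw":0,"fingers":0.6}
    - {"x":-0.185,"y":0.093,"z":0,"yaw":0,"fingers":0.6}

```text
time: 4.7
eef_pos: [0.5719, 0.0259, 0.1888]
tcp_rot: [0.671, 0.742, -0.001, -0.0]
contact_force: [-0.2, 0.9, -0.6]
opening: 0.624
finger_force: 32.2
```

Call:
move_arm:
  plan:
    - {"x":0,"y":0,"z":0.01,"yaw":0,"fingers":0.6}
    - {"x":0,"y":0,"z":0.02,"yaw":0,"fingers":0.6}
    - {"x":0,"y":0,"z":0.02,"yaw":0,"fingers":0.6}

```text
time: 5.0
eef_pos: [0.5688, 0.0295, 0.1667]
tcp_rot: [0.67, 0.742, -0.002, -0.003]
contact_force: [1.1, 0.3, -0.9]
opening: 0.624
finger_force: 32.3
```

Run:
```python
from h import *
st=ctrl.get_state();print(st["eef_pos"],st["contact_force"],st["opening"])
print(tofrom([.5738,.0291,.0545]))
im=ctrl.read_camera("side");t=ctrl.read_camera("top");im2=ctrl.read_camera("wrist")
cv2.imwrite("pics/p.png",np.hstack([cv2.resize(im[100:340,220:450],(400,400)),cv2.resize(im2[:,100:580],(400,400))])[:,:,::-1])
```

```text
[0.5688 0.0295 0.1667] [ 1.0612  0.3273 -0.8938] 0.6238099828344343
[-0.0012  0.0057  0.1122]
```

View pics/p.png

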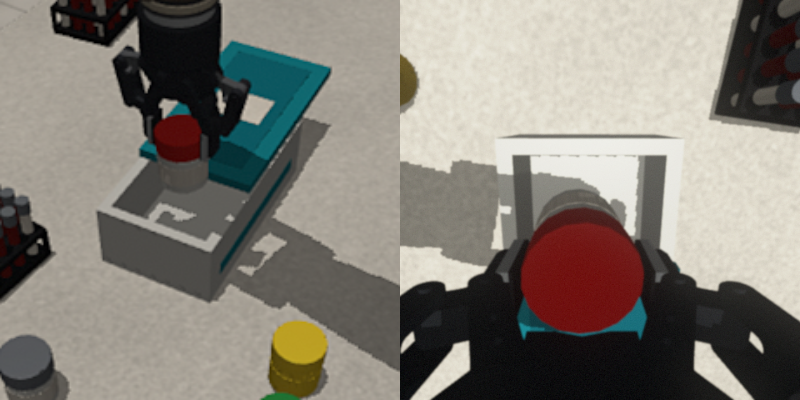

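The jar hangs upright over the gap, and in the wrist view it sits slightly left of the carrier's centre. I'll descend in stages.

Call:
move_arm:
  plan:
    - {"x":0,"y":0.003,"z":0,"yaw":0,"fingers":0.6}
    - {"x":0,"y":0.003,"z":0.015,"yaw":0,"fingers":0.6}
    - {"x":0,"y":0.003,"z":0.03,"yaw":0,"fingers":0.6}
    - {"x":0,"y":0.003,"z":0.04,"yaw":0,"fingers":0.6}
    - {"x":0,"y":0.003,"z":0.04,"yaw":0,"fingers":0.6}

```text
time: 5.65
eef_pos: [0.5723, 0.0291, 0.127]
tcp_rot: [0.67, 0.742, -0.002, -0.002]
contact_force: [0.1, 0.0, -1.4]
opening: 0.626
finger_force: 32.3
```

Run:
```python
from h import *
st=ctrl.get_state();print(st["eef_pos"],st["contact_force"],st["dq"])
print(tofrom([.5738,.0291,.0545]))
```

```text
[0.5723 0.0291 0.127 ] [ 0.0905  0.0393 -1.4345] [ 0.0008 -0.023  -0.0313 -0.0002  0.0143  0.0005]
[-0.0002  0.0019  0.0725]
```

Call:
move_arm:
  plan:
    - {"x":0,"y":0.001,"z":0.015,"yaw":0,"fingers":0.6}
    - {"x":0,"y":0.001,"z":0.03,"yaw":0,"fingers":0.6}
    - {"x":0,"y":0.001,"z":0.045,"yaw":0,"fingers":0.6}
    - {"x":0,"y":0.001,"z":0.056,"yaw":0,"fingers":0.6}
    - {"x":0,"y":0.001,"z":0.062,"yaw":0,"fingers":0.6}

```text
time: 6.15
eef_pos: [0.5743, 0.029, 0.0662]
tcp_rot: [0.67, 0.742, -0.001, -0.001]
contact_force: [-0.3, 0.4, -1.4]
opening: 0.629
finger_force: 32.3
```

Call:
move_arm:
  plan:
    - {"x":0,"y":0,"z":0.002,"yaw":0,"fingers":0.6}
    - {"x":0,"y":0,"z":0.004,"yaw":0,"fingers":0.6}
    - {"x":0,"y":0,"z":0.006,"yaw":0,"fingers":0.6}
    - {"x":0,"y":0,"z":0.006,"yaw":0,"fingers":0.6}

```text
time: 6.55
eef_pos: [0.5756, 0.0289, 0.0626]
tcp_rot: [0.67, 0.742, 0.0, 0.0]
contact_force: [-0.0, 0.7, -1.3]
opening: 0.623
finger_force: 32.3
```

Call:
move_arm:
  plan:
    - {"x":0,"y":0,"z":0.002,"yaw":0,"fingers":0.6}
    - {"x":0,"y":0,"z":0.004,"yaw":0,"fingers":0.6}
    - {"x":0,"y":0,"z":0.005,"yaw":0,"fingers":0.6}
    - {"x":0,"y":0,"z":0.005,"yaw":0,"fingers":0.6}

```text
time: 6.95
eef_pos: [0.5752, 0.029, 0.0571]
tcp_rot: [0.67, 0.742, -0.0, -0.0]
contact_force: [-0.8, -0.0, -0.5]
opening: 0.623
finger_force: 32.3
```

Call:
move_arm:
  plan:
    - {"x":0,"y":0,"z":0.001,"yaw":0,"fingers":0.6}
    - {"x":0,"y":0,"z":0.002,"yaw":0,"fingers":0.6}
    - {"x":0,"y":0,"z":0.002,"yaw":0,"fingers":0.6}

```text
time: 7.25
eef_pos: [0.5752, 0.029, 0.0552]
tcp_rot: [0.67, 0.742, -0.0, -0.0]
contact_force: [-0.2, 0.1, -1.3]
opening: 0.627
finger_force: 32.3
```

Call:
move_arm:
  plan:
    - {"x":0,"y":0,"z":0.001,"yaw":0,"fingers":0.6}
    - {"x":0,"y":0,"z":0.001,"yaw":0,"fingers":0.6}

```text
time: 7.45
eef_pos: [0.5755, 0.0289, 0.0548]
tcp_rot: [0.67, 0.742, -0.0, 0.0]
contact_force: [-0.3, -0.3, 1.4]
opening: 0.623
finger_force: 32.4
```

Call:
move_arm:
  plan:
    - {"x":0,"y":0,"z":0.001,"yaw":0,"fingers":0.6}
    - {"x":0,"y":0,"z":0.001,"yaw":0,"fingers":0.6}

```text
time: 7.65
eef_pos: [0.5755, 0.0288, 0.0546]
tcp_rot: [0.67, 0.742, -0.0, -0.0]
contact_force: [-3.6, 0.2, 6.2]
opening: 0.626
finger_force: 32.8
```

Floor contact at +6 N. Now I'll release partway.

Call:
move_arm:
  plan:
    - {"x":0,"y":0,"z":0,"yaw":0,"fingers":0.33}
    - {"x":0,"y":0,"z":0,"yaw":0,"fingers":0.28}
    - {"x":0,"y":0,"z":0,"yaw":0,"fingers":0.24}
    - {"x":0,"y":0,"z":0,"yaw":0,"fingers":0.24}

```text
time: 8.05
eef_pos: [0.5753, 0.029, 0.0531]
tcp_rot: [0.67, 0.742, -0.0, -0.0]
contact_force: [-0.1, -0.2, -0.0]
opening: 0.763
finger_force: 0.0
```

Call:
move_arm:
  plan:
    - {"x":0,"y":0,"z":-0.01,"yaw":0,"fingers":0.24}
    - {"x":0,"y":0,"z":-0.03,"yaw":0,"fingers":0.24}
    - {"x":0,"y":0,"z":-0.06,"yaw":0,"fingers":0.24}
    - {"x":0,"y":0,"z":-0.1,"yaw":0,"fingers":0.24}
    - {"x":0,"y":0,"z":-0.14,"yaw":0,"fingers":0.24}

```text
time: 8.55
eef_pos: [0.575, 0.029, 0.195]
tcp_rot: [0.67, 0.742, -0.0, -0.0]
contact_force: [-0.4, 0.5, -0.3]
opening: 0.757
finger_force: 0.0
```

Run:
```python
from h import *
st=ctrl.get_state();im=ctrl.read_camera("side");im2=ctrl.read_camera("wrist")
cv2.imwrite("pics/q.png",np.hstack([cv2.resize(im[100:340,220:450],(400,400)),cv2.resize(im2[:,100:580],(400,400))])[:,:,::-1])
KT=cam("wrist",st);c=big(mask(im2,0,5,v=90));print("red",cv2.minEnclosingCircle((ray(c,.084,KT)[:,:2]*1000).astype(np.float32)))
th=np.radians(5.9);x=np.array([np.cos(th),np.sin(th)]);y=np.array([-x[1],x[0]])
C=np.array([.581,-.041]);E=C-y*(.125+.097+.045)
print(st["eef_pos"],E,tofrom([*E,.2]),R.from_quat(st["tcp_rot"]).as_matrix())
```

```text
red ((564.7637939453125, 31.806922912597656), 26.091089248657227)
[0.575 0.029 0.195] [ 0.6084 -0.3066] [-0.3363 -0.0055  0.003 ] [[-0.1018  0.9948 -0.0004]
 [ 0.9948  0.1018  0.0001]
 [ 0.0001 -0.0004 -1.    ]]
```

View pics/q.png

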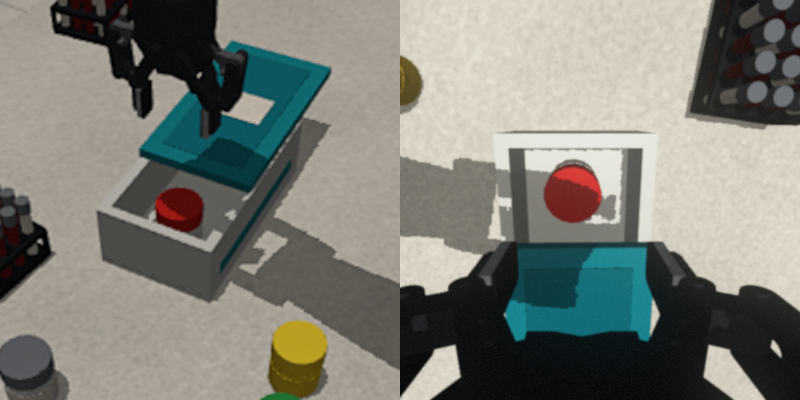

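The jar stands upright inside the open end, around (570,195) in the composite, and the lid is unmoved. Next I'll go behind the lid's −y edge.

Call:
move_arm:
  plan:
    - {"x":-0.04,"y":0,"z":0,"yaw":0,"fingers":0}
    - {"x":-0.09,"y":0,"z":0,"yaw":0,"fingers":0}
    - {"x":-0.14,"y":0,"z":0,"yaw":0,"fingers":0}
    - {"x":-0.19,"y":0,"z":0,"yaw":0,"fingers":0}
    - {"x":-0.24,"y":-0.005,"z":0,"yaw":0,"fingers":0}

```text
time: 9.15
eef_pos: [0.5949, -0.2119, 0.1935]
tcp_rot: [0.67, 0.742, 0.0, 0.0]
contact_force: [0.0, 0.4, 0.5]
opening: 0.999
finger_force: 0.0
```

Call:
move_arm:
  plan:
    - {"x":-0.05,"y":0,"z":0,"yaw":0,"fingers":0}
    - {"x":-0.09,"y":0,"z":0,"yaw":0,"fingers":0}
    - {"x":-0.1,"y":0,"z":0,"yaw":0,"fingers":0}
    - {"x":-0.1,"y":0,"z":0.02,"yaw":0,"fingers":0}
    - {"x":-0.1,"y":0,"z":0.03,"yaw":0,"fingers":0}

```text
time: 9.65
eef_pos: [0.6043, -0.309, 0.1616]
tcp_rot: [0.67, 0.742, 0.0, -0.001]
contact_force: [-0.5, -0.1, -0.7]
opening: 1.0
finger_force: 0.0
```

```bash
cat >> h.py <<'E'
th=np.radians(5.9);cx=np.array([np.cos(th),np.sin(th)]);cy=np.array([-cx[1],cx[0]]);C=np.array([.581,-.041])
def rel(p): d=np.array(p)[:2]-C;return np.array([d@cx,d@cy])
E
python3 - <<'E'
from h import *
st=ctrl.get_state();print(st["eef_pos"],rel(st["eef_pos"]),st["opening"],tofrom([*(C-cy*.267),.07]))
im=ctrl.read_camera("wrist");KT=cam("wrist",st);w=ray(big(mask(im,85,100)),.104,KT)
r=np.array([rel(p) for p in w]);s=r[abs(r[:,0])<.05];e=s[s[:,1]<-.19];print("lid -y edge",np.polyfit(e[:,0],e[:,1],1),len(e),r.min(0),r.max(0))
E
```

```text
[ 0.6043 -0.309   0.1616] [-0.0044 -0.269 ] 0.9999827856369177 [0.0018 0.0045 0.0916]
lid -y edge [ 0.003  -0.2228] 178 [-0.0667 -0.2234] [ 0.0716 -0.1332]
```

Call:
move_arm:
  plan:
    - {"x":0,"y":0.004,"z":0.03,"yaw":0,"fingers":0}
    - {"x":0,"y":0.004,"z":0.06,"yaw":0,"fingers":0}
    - {"x":0,"y":0.004,"z":0.09,"yaw":0,"fingers":0}
    - {"x":0,"y":0.004,"z":0.09,"yaw":0,"fingers":0}

```text
time: 10.1
eef_pos: [0.6059, -0.3057, 0.0677]
tcp_rot: [0.67, 0.743, -0.001, -0.006]
contact_force: [-1.2, 0.0, -0.9]
opening: 0.999
finger_force: 0.0
```

Call:
move_arm:
  plan:
    - {"x":0.01,"y":0,"z":0,"yaw":0,"fingers":0}
    - {"x":0.02,"y":0,"z":0,"yaw":0,"fingers":0}
    - {"x":0.03,"y":0,"z":0,"yaw":0,"fingers":0}
    - {"x":0.04,"y":0,"z":0,"yaw":0,"fingers":0}
    - {"x":0.05,"y":0,"z":0,"yaw":0,"fingers":0}

```text
time: 10.6
eef_pos: [0.6048, -0.2594, 0.0752]
tcp_rot: [0.67, 0.742, -0.0, 0.002]
contact_force: [0.4, -2.0, 0.6]
opening: 1.002
finger_force: 1.3
```

Run:
```python
from h import *
st=ctrl.get_state();print(st["eef_pos"],rel(st["eef_pos"]),st["contact_force"])
im=ctrl.read_camera("wrist");KT=cam("wrist",st);w=ray(big(mask(im,85,100)),.104,KT)
r=np.array([rel(p) for p in w]);s=r[abs(r[:,0])<.03];e=s[s[:,1]<-.12];print("lid -y edge",np.polyfit(e[:,0],e[:,1],1),len(e),r.min(0),r.max(0))
```

```text
[ 0.6048 -0.2594  0.0752] [ 0.0012 -0.2197] [ 0.387  -1.9702  0.56  ]
lid -y edge [ 0.0058 -0.2088] 171 [-0.0667 -0.2099] [ 0.0718 -0.1149]
```

Call:
move_arm:
  plan:
    - {"x":0.01,"y":0,"z":0.004,"yaw":0,"fingers":0}
    - {"x":0.02,"y":0,"z":0.004,"yaw":0,"fingers":0}
    - {"x":0.03,"y":0,"z":0.004,"yaw":0,"fingers":0}
    - {"x":0.04,"y":0,"z":0.004,"yaw":0,"fingers":0}
    - {"x":0.05,"y":0,"z":0.004,"yaw":0,"fingers":0}

```text
time: 11.15
eef_pos: [0.5987, -0.2089, 0.0693]
tcp_rot: [0.67, 0.742, -0.0, 0.0]
contact_force: [0.5, -3.6, 2.3]
opening: 0.999
finger_force: 1.4
```

Call:
move_arm:
  plan:
    - {"x":0.006,"y":0,"z":0,"yaw":0,"fingers":0}
    - {"x":0.012,"y":0,"z":0,"yaw":0,"fingers":0}
    - {"x":0.018,"y":0,"z":0,"yaw":0,"fingers":0}
    - {"x":0.023,"y":0,"z":0,"yaw":0,"fingers":0}
    - {"x":0.023,"y":0,"z":0,"yaw":0,"fingers":0}

```text
time: 11.65
eef_pos: [0.596, -0.1856, 0.0689]
tcp_rot: [0.67, 0.742, 0.0, -0.001]
contact_force: [-0.2, 0.5, -0.7]
opening: 1.0
finger_force: 0.0
```

Run:
```python
from h import *
st=ctrl.get_state();print(st["eef_pos"],rel(st["eef_pos"]),st["contact_force"])
im=ctrl.read_camera("wrist");KT=cam("wrist",st);w=ray(big(mask(im,85,100)),.104,KT)
r=np.array([rel(p) for p in w]);s=r[abs(r[:,0])<.03];e=s[s[:,1]<-.08];print("lid -y edge",np.polyfit(e[:,0],e[:,1],1),len(e),r.min(0),r.max(0))
```

```text
[ 0.596  -0.1856  0.0689] [ 0.0001 -0.1454] [-0.2256  0.5153 -0.7392]
lid -y edge [ 0.0088 -0.1347] 179 [-0.0674 -0.1356] [ 0.0712 -0.0426]
```

Call:
move_arm:
  plan:
    - {"x":0.003,"y":0,"z":0,"yaw":0,"fingers":0}
    - {"x":0.006,"y":0,"z":0,"yaw":0,"fingers":0}
    - {"x":0.007,"y":0,"z":0,"yaw":0,"fingers":0}
    - {"x":0.007,"y":0,"z":0,"yaw":0,"fingers":0}

```text
time: 12.1
eef_pos: [0.5955, -0.1793, 0.069]
tcp_rot: [0.67, 0.742, 0.0, -0.001]
contact_force: [-0.3, -0.7, 0.7]
opening: 1.002
finger_force: 0.0
```

Call:
move_arm:
  plan:
    - {"x":0.001,"y":0,"z":0,"yaw":0,"fingers":0}
    - {"x":0.001,"y":0,"z":0,"yaw":0,"fingers":0}

```text
time: 12.3
eef_pos: [0.5956, -0.1787, 0.0693]
tcp_rot: [0.67, 0.742, 0.0, -0.0]
contact_force: [-0.1, -0.4, -0.8]
opening: 0.996
finger_force: 0.2
```

Call:
move_arm:
  plan:
    - {"x":0.001,"y":0,"z":0,"yaw":0,"fingers":0}
    - {"x":0.001,"y":0,"z":0,"yaw":0,"fingers":0}

```text
time: 12.5
eef_pos: [0.5956, -0.1778, 0.0693]
tcp_rot: [0.67, 0.742, 0.0, 0.0]
contact_force: [0.4, -1.1, -1.3]
opening: 1.005
finger_force: 0.4
```

Call:
move_arm:
  plan:
    - {"x":0.001,"y":0,"z":0,"yaw":0,"fingers":0}
    - {"x":0.001,"y":0,"z":0,"yaw":0,"fingers":0}

```text
time: 12.7
eef_pos: [0.5955, -0.1768, 0.0694]
tcp_rot: [0.67, 0.742, 0.0, 0.0]
contact_force: [-0.4, -1.5, -1.0]
opening: 1.002
finger_force: 0.5
```

Call:
move_arm:
  plan:
    - {"x":0.001,"y":0,"z":0,"yaw":0,"fingers":0}
    - {"x":0.001,"y":0,"z":0,"yaw":0,"fingers":0}

```text
time: 12.9
eef_pos: [0.5954, -0.1757, 0.0693]
tcp_rot: [0.67, 0.742, 0.0, -0.0]
contact_force: [0.1, -0.9, -1.5]
opening: 1.0
finger_force: 0.5
```

Call:
move_arm:
  plan:
    - {"x":0.001,"y":0,"z":0,"yaw":0,"fingers":0}
    - {"x":0.001,"y":0,"z":0,"yaw":0,"fingers":0}

```text
time: 13.1
eef_pos: [0.5952, -0.1747, 0.0693]
tcp_rot: [0.67, 0.742, 0.0, -0.0]
contact_force: [-0.4, -0.4, -0.5]
opening: 1.002
finger_force: 0.5
```

Run:
```python
from h import *
st=ctrl.get_state();print(rel(st["eef_pos"]),st["contact_force"],st["wrist_torque"])
im=ctrl.read_camera("wrist");KT=cam("wrist",st);w=ray(big(mask(im,85,100)),.104,KT)
r=np.array([rel(p) for p in w]);s=r[abs(r[:,0])<.03];e=s[s[:,1]<-.08];print("lid -y edge",np.polyfit(e[:,0],e[:,1],1),len(e),r.min(0),r.max(0))
t=ctrl.read_camera("top");s=ctrl.read_camera("side")
cv2.imwrite("pics/t2.png",np.hstack([cv2.resize(t[160:290,290:480],(400,274),interpolation=3),cv2.resize(s[110:290,260:430],(400,274))])[:,:,::-1])
```

```text
[ 0.0004 -0.1345] [-0.3626 -0.4083 -0.5325] [-0.1659 -0.0336 -0.0801]
lid -y edge [-0.0003 -0.1237] 179 [-0.0672 -0.1249] [ 0.0714 -0.0316]
```

View pics/t2.png

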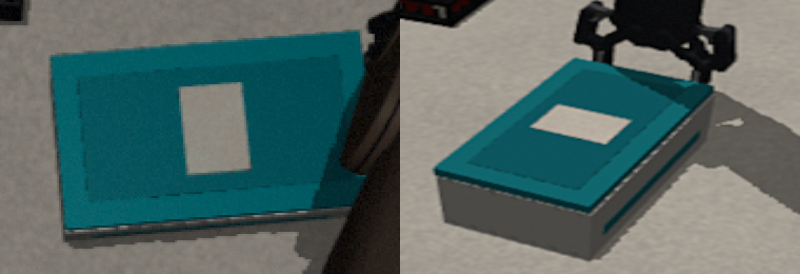

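The lid covers the carrier and is nearly flush at the +y end. In the top view a sliver of rim shows along the −x side, so the lid sits ~2 mm to +x. I'll creep on until the end wall stops the fingers.

Call:
move_arm:
  plan:
    - {"x":0.001,"y":0,"z":0,"yaw":0,"fingers":0}
    - {"x":0.001,"y":0,"z":0,"yaw":0,"fingers":0}
    - {"x":0.001,"y":0,"z":0,"yaw":0,"fingers":0}

```text
time: 13.55
eef_pos: [0.5952, -0.1744, 0.0694]
tcp_rot: [0.67, 0.742, -0.0, 0.001]
contact_force: [0.6, -4.4, -1.3]
opening: 0.998
finger_force: 2.0
```

```bash
cat > m.py <<'E'
from h import *
from scipy.optimize import least_squares
# lid & carrier in top+side: project lid bottom/top and carrier +y end; measure offset of lid top edge vs carrier wall in side image
st=ctrl.get_state();print(rel(st["eef_pos"]),st["contact_force"])
for n in ["top","side"]:
    im=ctrl.read_camera(n);cv2.imwrite("pics/last_%s.png"%n,im[:,:,::-1]);KT=cam(n)
    c=big(mask(im,85,100))
    if n=="top":
        r=np.array([rel(p) for p in ray(c,.104,KT)])
        e=r[(abs(r[:,0])<.05)&(r[:,1]>.1)];f=r[(r[:,1]<.09)&(r[:,1]>-.03)&(r[:,0]>.05)]
        g=r[(r[:,1]<.09)&(r[:,1]>-.0)&(r[:,0]<-.05)]
        print("+y edge",np.polyfit(e[:,0],e[:,1],1),"+x",np.polyfit(f[:,1],f[:,0],1),"-x",np.polyfit(g[:,1],g[:,0],1))
E
python3 m.py
```

```text
[ 0.0004 -0.1342] [ 0.6392 -4.3679 -1.2677]
+y edge [-0.0022  0.1261] +x [0.0005 0.0717] -x [-0.001  -0.0667]
```

Call:
move_arm:
  plan:
    - {"x":0.001,"y":0,"z":0,"yaw":0,"fingers":0}
    - {"x":0.001,"y":0,"z":0,"yaw":0,"fingers":0}
    - {"x":0.001,"y":0,"z":0,"yaw":0,"fingers":0}

```text
time: 13.95
eef_pos: [0.5952, -0.1744, 0.0694]
tcp_rot: [0.67, 0.742, -0.001, 0.001]
contact_force: [1.0, -7.4, -1.9]
opening: 0.996
finger_force: 3.6
```

```bash
python3 m.py
```

```text
[ 0.0004 -0.1342] [ 0.9682 -7.4413 -1.94  ]
+y edge [-0.0027  0.1262] +x [0.0013 0.0717] -x [-0.0013 -0.0668]
```

The fingers are stopped by the carrier's end wall (force rises with no motion), so the −y side is flush. Next is the ~2 mm +x offset: I'll push from the +x side with both fingers, again using the wall as the stop.

Call:
move_arm:
  plan:
    - {"x":-0.02,"y":0,"z":0,"yaw":0,"fingers":0}
    - {"x":-0.04,"y":0,"z":0,"yaw":0,"fingers":0}
    - {"x":-0.04,"y":0,"z":-0.04,"yaw":-0.14,"fingers":0}
    - {"x":-0.04,"y":0,"z":-0.09,"yaw":-0.28,"fingers":0}
    - {"x":-0.04,"y":0,"z":-0.13,"yaw":-0.42,"fingers":0}

```text
time: 14.55
eef_pos: [0.5995, -0.214, 0.2018]
tcp_rot: [0.499, 0.867, 0.001, 0.0]
contact_force: [0.6, -1.1, 0.5]
opening: 1.001
finger_force: 0.0
```

Run:
```python
from h import *
st=ctrl.get_state();r=R.from_quat(st["tcp_rot"]).as_matrix();print(np.degrees(np.arctan2(r[1,0],r[0,0])),tofrom([*(C+cx*.125),.2]))
```

```text
120.1648368043165 [0.1075 0.1849 0.0021]
```

Call:
move_arm:
  plan:
    - {"x":0.02,"y":0.035,"z":0,"yaw":-0.14,"fingers":0}
    - {"x":0.04,"y":0.07,"z":0,"yaw":-0.28,"fingers":0}
    - {"x":0.06,"y":0.105,"z":0,"yaw":-0.42,"fingers":0}
    - {"x":0.08,"y":0.14,"z":0,"yaw":-0.56,"fingers":0}
    - {"x":0.1,"y":0.175,"z":0,"yaw":-0.7,"fingers":0}

```text
time: 15.05
eef_pos: [0.7019, -0.0382, 0.1994]
tcp_rot: [0.171, 0.985, 0.001, -0.0]
contact_force: [-1.0, -0.0, 0.9]
opening: 1.0
finger_force: 0.0
```

Call:
move_arm:
  plan:
    - {"x":0,"y":0,"z":0,"yaw":-0.14,"fingers":0}
    - {"x":0,"y":0,"z":0,"yaw":-0.28,"fingers":0}
    - {"x":0,"y":0,"z":0,"yaw":-0.42,"fingers":0}
    - {"x":0,"y":0,"z":0,"yaw":-0.44,"fingers":0}
    - {"x":0,"y":0,"z":0,"yaw":-0.44,"fingers":0}

```text
time: 15.55
eef_pos: [0.7011, -0.0394, 0.1992]
tcp_rot: [-0.044, 0.999, 0.0, -0.0]
contact_force: [-0.4, -0.2, 0.2]
opening: 1.0
finger_force: 0.0
```

```bash
python3 m.py
python3 - <<'E'
from h import *
st=ctrl.get_state();r=R.from_quat(st["tcp_rot"]).as_matrix();print(np.degrees(np.arctan2(r[1,0],r[0,0])),rel(st["eef_pos"]),st["eef_pos"],tofrom([*(C+cx*.11+cy*.002),.0694]))
E
```

```text
[ 0.1196 -0.0107] [-0.4369 -0.1509  0.1922]
+y edge [-0.0031  0.1262] +x [0.1598 0.0595] -x [-2.3592  0.139 ]
-174.92208436449198 [ 0.1196 -0.0106] [ 0.701  -0.0392  0.1993] [0.0097 0.0124 0.1299]
```

Call:
move_arm:
  plan:
    - {"x":0,"y":0.0125,"z":0.03,"yaw":-0.013,"fingers":0}
    - {"x":0,"y":0.0125,"z":0.07,"yaw":-0.013,"fingers":0}
    - {"x":0,"y":0.0125,"z":0.11,"yaw":-0.013,"fingers":0}
    - {"x":0,"y":0.0125,"z":0.13,"yaw":-0.013,"fingers":0}
    - {"x":0,"y":0.0125,"z":0.13,"yaw":-0.013,"fingers":0}

```text
time: 16.15
eef_pos: [0.6965, -0.0259, 0.0642]
tcp_rot: [-0.051, 0.999, 0.001, -0.004]
contact_force: [0.1, -0.3, -1.3]
opening: 1.001
finger_force: 0.0
```

Call:
move_arm:
  plan:
    - {"x":0.01,"y":0,"z":0,"yaw":0,"fingers":0}
    - {"x":0.02,"y":0,"z":0,"yaw":0,"fingers":0}
    - {"x":0.03,"y":0,"z":0,"yaw":0,"fingers":0}
    - {"x":0.03,"y":0,"z":0,"yaw":0,"fingers":0}
    - {"x":0.03,"y":0,"z":0,"yaw":0,"fingers":0}

```text
time: 16.65
eef_pos: [0.6701, -0.0295, 0.0706]
tcp_rot: [-0.052, 0.999, -0.0, 0.001]
contact_force: [-0.1, 0.5, 0.2]
opening: 0.997
finger_force: 0.0
```

Run:
```python
from h import *
st=ctrl.get_state();r=R.from_quat(st["tcp_rot"]).as_matrix();print(np.degrees(np.arctan2(r[1,0],r[0,0]))+360,rel(st["eef_pos"]),st["eef_pos"],st["contact_force"])
im=ctrl.read_camera("wrist");KT=cam("wrist",st);w=ray(big(mask(im,85,100)),.104,KT)
q=np.array([rel(p) for p in w]);e=q[(abs(q[:,1])<.03)&(q[:,0]>.05)];print("+x edge",np.polyfit(e[:,1],e[:,0],1),q.min(0),q.max(0))
```

```text
185.95203917322203 [0.0899 0.0022] [ 0.6701 -0.0295  0.0706] [-0.1339  0.4794  0.1724]
+x edge [-0.0006  0.0709] [-0.0163 -0.1057] [0.072  0.1086]
```

Call:
move_arm:
  plan:
    - {"x":0.003,"y":0,"z":0,"yaw":0,"fingers":0}
    - {"x":0.005,"y":0,"z":0,"yaw":0,"fingers":0}
    - {"x":0.006,"y":0,"z":0,"yaw":0,"fingers":0}
    - {"x":0.006,"y":0,"z":0,"yaw":0,"fingers":0}

```text
time: 17.1
eef_pos: [0.6642, -0.0299, 0.0694]
tcp_rot: [-0.052, 0.999, 0.0, 0.0]
contact_force: [1.2, 0.6, 0.1]
opening: 1.002
finger_force: 0.5
```

Call:
move_arm:
  plan:
    - {"x":0.001,"y":0,"z":0,"yaw":0,"fingers":0}
    - {"x":0.001,"y":0,"z":0,"yaw":0,"fingers":0}

```text
time: 17.3
eef_pos: [0.6632, -0.0301, 0.0694]
tcp_rot: [-0.052, 0.999, -0.0, 0.0]
contact_force: [1.4, 1.0, -0.2]
opening: 1.001
finger_force: 0.7
```

Call:
move_arm:
  plan:
    - {"x":0.001,"y":0,"z":0,"yaw":0,"fingers":0}
    - {"x":0.001,"y":0,"z":0,"yaw":0,"fingers":0}

```text
time: 17.5
eef_pos: [0.6631, -0.0301, 0.0695]
tcp_rot: [-0.052, 0.999, -0.0, 0.002]
contact_force: [5.5, 1.6, -3.3]
opening: 1.003
finger_force: 2.6
```

Call:
move_arm:
  plan:
    - {"x":0.001,"y":0,"z":0,"yaw":0,"fingers":0}
    - {"x":0.001,"y":0,"z":0,"yaw":0,"fingers":0}

```text
time: 17.7
eef_pos: [0.6631, -0.0302, 0.0696]
tcp_rot: [-0.052, 0.999, -0.0, 0.003]
contact_force: [7.9, 0.8, -3.1]
opening: 0.998
finger_force: 4.0
```

The +x wall stops the fingers too, after a light ~1.4 N lid push. Now I'll back off, rise and inspect.

Call:
move_arm:
  plan:
    - {"x":-0.01,"y":0,"z":0,"yaw":0,"fingers":0}
    - {"x":-0.04,"y":0,"z":0,"yaw":0,"fingers":0}
    - {"x":-0.05,"y":0,"z":-0.04,"yaw":0,"fingers":0}
    - {"x":-0.05,"y":0,"z":-0.09,"yaw":0,"fingers":0}
    - {"x":-0.05,"y":0,"z":-0.14,"yaw":0,"fingers":0}

```text
time: 18.2
eef_pos: [0.7099, -0.0251, 0.2091]
tcp_rot: [-0.052, 0.999, 0.0, -0.003]
contact_force: [0.0, -0.2, -0.8]
opening: 1.001
finger_force: 0.0
```

Call:
move_arm:
  plan:
    - {"x":0,"y":0.05,"z":-0.02,"yaw":0,"fingers":0}
    - {"x":0,"y":0.1,"z":-0.04,"yaw":0,"fingers":0}
    - {"x":0,"y":0.15,"z":-0.05,"yaw":0,"fingers":0}
    - {"x":0,"y":0.2,"z":-0.05,"yaw":0,"fingers":0}
    - {"x":0,"y":0.25,"z":-0.05,"yaw":0,"fingers":0}

```text
time: 18.7
eef_pos: [0.685, 0.2167, 0.2603]
tcp_rot: [-0.052, 0.999, -0.0, -0.0]
contact_force: [-0.5, 0.2, 0.8]
opening: 1.0
finger_force: 0.0
```

Run:
```python
from h import *
st=ctrl.get_state();print(st["eef_pos"],st["contact_force"])
t=ctrl.read_camera("top");s=ctrl.read_camera("side")
a=cv2.resize(t[165:290,290:480],(790,520)[:2],interpolation=3)
b=cv2.resize(s[110:280,265:435],(400,400),interpolation=3);a=cv2.resize(t[170:285,300:470],(400,271),interpolation=3);a=np.vstack([a,np.zeros((129,400,3),np.uint8)])
cv2.imwrite("pics/f1.png",np.hstack([a,b])[:,:,::-1])
```

```text
[0.685  0.2167 0.2603] [-0.5242  0.2342  0.7622]
```

View pics/f1.png

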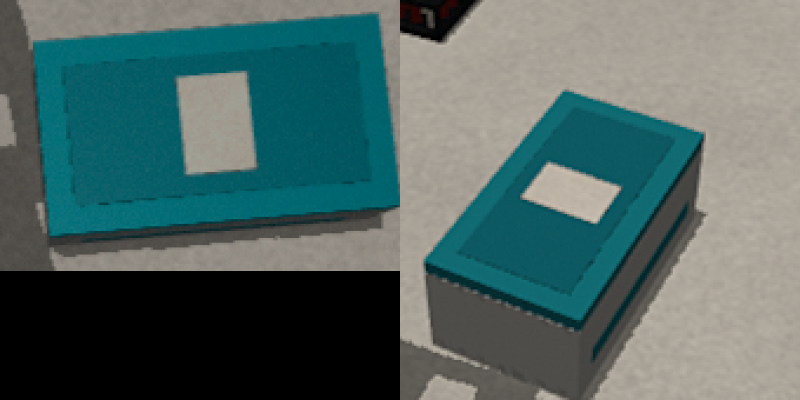

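Run:
```python
from h import *
t=ctrl.read_camera("top");KT=cam("top");w=ray(big(mask(t,85,100)),.104,KT)[:,:2]
q=cv2.minAreaRect((w*1000).astype(np.float32));print(q,rel(np.array(q[0])/1000))
# carrier bottom corners in side image vs lid corners
s=ctrl.read_camera("side");K=cam("side")
for n,im,kt,m in (("top",t,KT,None),):
    c=big(mask(im,120,175,80,30));print("purple",ray(c.mean(0),.072,kt))
print(ctrl.get_state()["time"])
```

```text
((580.986328125, -38.83171081542969), (140.43124389648438, 249.5707550048828), 5.993846893310547) [0.0002 0.0022]
purple [[0.4793 0.1761 0.072 ]]
18.9
```

Run:
```python
from h import *
s=ctrl.read_camera("side");cv2.imwrite("pics/s9.png",cv2.resize(s[195:295,265:365],(600,600),interpolation=0)[:,:,::-1])
```

```text
(no output)
```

View pics/s9.png

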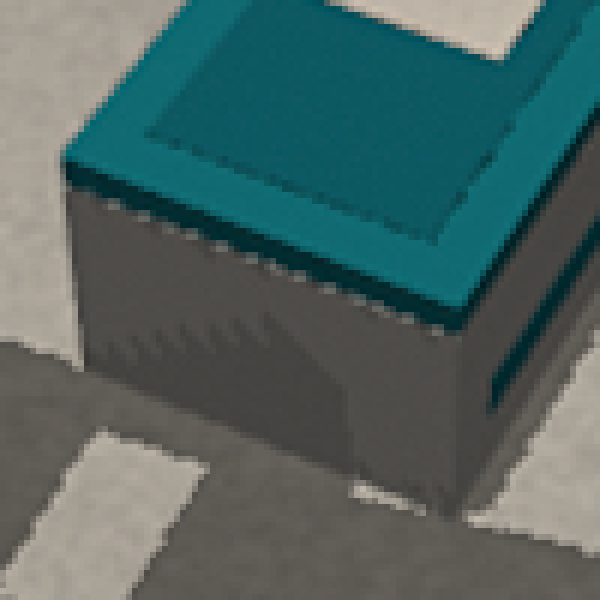

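The close-up shows the lid's corners at (65,180) and (460,325) lying on the carrier's vertical edges to within a pixel. It is flush.

```bash
python3 -c "
from plant import ctrl
print(ctrl.sign_off())"
```

```text
the job is handed in; nothing more can be done
None
```

The red jar stands upright on the carrier's floor, the lid lies over the carrier flush to within about 1 mm as far as the cameras show, and the job was handed in at about 19 s of the 64 s allowed, with the robot touching nothing and no other jar or the rack handled.

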